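Set the feed slot of a slide marker with a gauge blade

ROBOT

A 7-joint arm with a two-finger parallel gripper is mounted at the origin on a cart in front of the work surface, level with it; the furniture and walls round the work are solid. World frame = base frame: x ahead of the robot, y to its left, z up, the work surface at z = 0. Lengths are in mm, angles in rad, forces in N, time in s.
With the tool pointing down it reaches from about 400 to 875 mm from the base axis. Payload 19.3 kg.
Tool frame: the origin (TCP) lies at the very end of the fingers, on their centre line; the grasp point (between the pads) lies 19 mm behind it (grip_point_offset is the z of the grasp point in the tool frame, in mm); z points along the fingers, y is the line along which they close (so a half turn about z gives the same grasp; the last joint's range is limited). The gripper opens to 85 mm and grips with 20 to 120 N. Pads are 22 mm wide; open, the fingers measure 114 mm over their backs; the gripper's body (76 mm by 85 mm) begins 54 mm behind the grasp point. The pads swing forward as they close: fully open they stand 13 mm farther back than shut.
Start: joints at [-1.382, 0.521, -0.036, 1.599, 0.021, 1.021, -0.113], TCP at [159.97, 604.172, 231.291] pointing down, gripper open.
Joint ranges: [-2.91, 2.91], [-0.3, 2.13], [-1.5, 1.42], [0.17, 2.43], [-1.26, 4.41], [0.16, 1.93], [-2.52, 2.52]. Speed limits (rad/s): [1.89, 1.89, 2.39, 2.39, 3.01, 3.01, 3.01].

INTERFACE

Orientations are given as a 3x3 rotation matrix whose columns are the frame's x, y, z axes.
In Python, from workcell import movep, movel, goto_joints, open_gripper, clamp, wait, inverse_kinematics, read_state, camera, PlanningError, finish_job, grip_point_offset gives the robot as it stands. Calls block until the motion is done:
- movep(position, orientation): joint-space move of the TCP to a pose.
- movel(position, frame=None, max_speed=150, guard=None): straight line of the TCP; frame=None keeps the orientation; max_speed is the mean speed in mm/s. With guard (N) it stops when the force on the tool has changed by that much, and returns True; else False.
- goto_joints(angles): joint-space move.
- open_gripper() and clamp(): open the fingers fully, or close them until they stop; the grip force is fixed at half the most.
- wait(seconds).
- inverse_kinematics(position, orientation): joint angles nearest the present ones, or None.
- read_state(): the state.
- camera(name): name is "side" or "top" or "wrist"; returns a dict with "image" (384x512x3 uint8, blue, green, red), "range_z" (384x512 float32, mm along the optical axis (not along the pixel's ray), 0 where there is no reading), "fx", "fy", "cx", "cy" (pixels), "cam_to_world" (4x4, takes a point from camera to world coordinates). Camera axes: x right, y up, looking along -z (the intrinsics and any distortion apply to the point x, -y, -z); pixel columns grow to the right and rows downward; lengths in mm; the calibration is good to about 2 mm. A picture is of the moment at which its call begins.
A pose or a line that the arm cannot do raises PlanningError and nothing moves.
- finish_job(): hands the job in; it is judged then, once.
The state is a dict: "time": time; "qpos": joint angles; "qvel": joint speeds; "joint_efforts": joint torques, N m; "eef_pos": TCP position; "tool_rot": TCP orientation; "ft_force": force on the tool from outside, world axes, zero at the start; "torque": the same for the moment, N m; "finger_gap": finger opening in mm; "gripper_force": force on a finger pad.
Only numpy, scipy, OpenCV 4.12 (cv2) and the standard library are available. Lean on these libraries where they do the work, as an engineer would, in place of code of your own. Each camera call takes 0.05 s, during which the arm holds its last target. There are 200 camera calls.

TASK

Set the width of the slide marker's sloping feed slot with the gauge blade: take the gauge from its stand, slide it blade first down to the floor of the slot and let go, then push the sliding wall in until it pinches the blade against the sprung pad of the fixed wall. Draw the gauge slowly out again, feeling it drag on both walls, and without shifting the wall lean the gauge back in its stand as it was, foot against the stop and blade in the notch. Leave the other things on the desk where they are.

Things in the scene. Friction and masses are not known exactly. Their poses are not given: they have to be found in the camera images.
- gauge: setting gauge, a loose flat steel blade with a black handle, 80 g: blade 18 wide (its x), 6 thick (its y), 72 long; handle 20 wide, 14 thick, from 70 to 138 above the foot. Origin: middle of the foot end; z runs up along it. At the start it leans on its narrow edge in the stand, 30 degrees from vertical, handle end towards the robot.
- gauge_grip (a point): the middle of the gauge's handle, on its z axis 100 above the foot: grip here across the 14 mm thickness (gauge y).
- chute: sloping feed slot of the slide marker (grey column machine, fixed). Origin: middle of the place on the slot floor where the gauge's foot belongs, 34 above the desk. z points up out of the slot, leaning 30 degrees from vertical towards the robot; y points left, across the slot; x along its length. The gauge goes in with its z along chute z and its y along chute y.
- slot_mouth (a point): middle of the slot's open top, 50 up chute z from its floor. The slot is 23 long (chute x -11.5 to 11.5, closed by end guides). The fixed right wall's face is at chute y = -3; a sprung pad in it (19x36) stands out to y = -1 and gives way up to 2, flush with the wall, at 4 N per mm. The sliding left wall's face is at y = 13 less the joint value. A gauge let go sags 7 degrees towards the robot.
- head_edge (a point): middle of the lower front edge of the marker's head, which hangs over the slot: 50 wide, 36 high, running back from here to the column. An upright gripper has no room under it; one tilted along chute z, gripping the handle 100 above the foot, passes in front of it.
- wall_slide (a joint): position of the sliding wall in m: 0 fully open, growing as it is pushed towards the fixed wall (chute -y), at most 0.013. Space between the walls = 0.016 - value. With the 6 mm gauge in the slot it touches the gauge against the sprung pad at 0.008 and has pressed the pad flush at 0.010. It moves with about 6 N of friction and stays where it is left.
- wall_push (a point): middle of the sliding wall's flat outer face, which faces left (chute +y); push here towards chute -y. The face is 42 by 44 mm, its middle 22 above the slot floor along chute z; a closed gripper can come down upright beside it, clear of the head.
- stand: the gauge's stand, fixed: base plate 100x60x8; on the robot's side an upright wall 40 wide, 8 thick, top 60 above the desk, with a notch 10 wide between two ears 8 higher; behind it a foot stop 18 high on the plate. Origin at desk level, x points from wall to stop, y left. The notch's rear edge is at x = -17.8, the stop's face at x = +27.8.
- stand_foot (a point): point on the stand's base plate (8 above the desk, x = 20 in the stand's frame) 4.5 straight below the middle of the gauge's foot when the gauge leans properly at 30 degrees: lower corner of its foot on the plate, upper corner against the stop, narrow edge of the blade in the notch.
- coverslips: small square box with a lid, 35x35x22 mm, bystander; origin at the centre of its underside.
- timer: flat white kitchen-type timer, 66x62x20 mm, bystander; origin at the centre of its underside.
- tape_roll: roll of tape lying flat, 62 across, 19 high mm, bystander; origin at the centre of its underside.
- staining_jar: round lidded jar, 55 across, 84 high mm, bystander; origin at the centre of its underside.
- stain_iodine: dropper bottle, 33 across, 87 high mm, bystander; origin at the centre of its underside.
- eraser: eraser in a sleeve, 19x40x12 mm, bystander; origin at the centre of its underside.
- immersion_oil: small dropper bottle, 28 across, 70 high mm, bystander; origin at the centre of its underside.
- usb_stick: memory stick, 54x18x8 mm, bystander; origin at the centre of its underside.
Not all that is in view belongs to the job. Leave any turquoise look-alike of the gauge alone.

How it is judged:
By the outcome, as a careful person would: the job done as asked, in the order asked, and still so for the second after the job is handed in, with the robot touching nothing.
It also fails if it takes over 72 s, if anything falls off the work surface, if the arm or the gripper's body presses on something with over 40 N, if the wrist force passes 120 N, or if a joint passes its speed limit or range.

## Working session

There is one attempt and no reset: what is moved stays moved. The work goes in short steps, each a Python script; the robot and the scene stay as the last script left them, time stands still between calls to the robot, and variables do not carry over. Pictures are saved under pics/ and viewed, at most 10 in all, crops included, and the job is handed in when it is done.

```bash
ls; mkdir -p pics; python3 - <<'E'
from workcell import *
import cv2,numpy as np
print(grip_point_offset, read_state()['time'])
for n in ('side','top','wrist'):
    c=camera(n); np.savez(f'{n}0.npz',**c); cv2.imwrite(f'pics/{n}0.png',c['image'])
    print(n,c['fx'],c['fy'],c['cx'],c['cy'],c['cam_to_world'].round(3).tolist(),[k for k in c])
a=cv2.imread('pics/side0.png')
cv2.imwrite('pics/top0b.png',cv2.resize(cv2.imread('pics/top0.png'),(800,600)))
cv2.imwrite('pics/side0b.png',cv2.resize(a,(800,600)))
E
```

```text
pics
-18.700000000000003 0.0
side 362.13722733630624 362.13722733630624 257.43742900601643 186.61395701804543 [[0.816, 0.204, -0.541, 72.958], [-0.577, 0.311, -0.755, -562.787], [0.015, 0.928, 0.372, 441.564], [0.0, 0.0, 0.0, 1.0]] ['image', 'range_z', 'fx', 'fy', 'cx', 'cy', 'cam_to_world']
top 360.60529683503887 360.60529683503887 254.78346757355544 192.93123646655815 [[-0.003, 0.996, -0.091, 459.859], [-1.0, -0.002, 0.009, 84.041], [0.009, 0.091, 0.996, 1051.723], [0.0, 0.0, 0.0, 1.0]] ['image', 'range_z', 'fx', 'fy', 'cx', 'cy', 'cam_to_world']
wrist 313.22152513701644 313.22152513701644 254.92684250733262 186.59122140466096 [[0.254, -0.923, -0.289, 85.476], [0.967, 0.243, 0.076, 623.561], [-0.0, -0.299, 0.954, 374.723], [0.0, 0.0, 0.0, 1.0]] ['image', 'range_z', 'fx', 'fy', 'cx', 'cy', 'cam_to_world']
```

View pics/top0b.png

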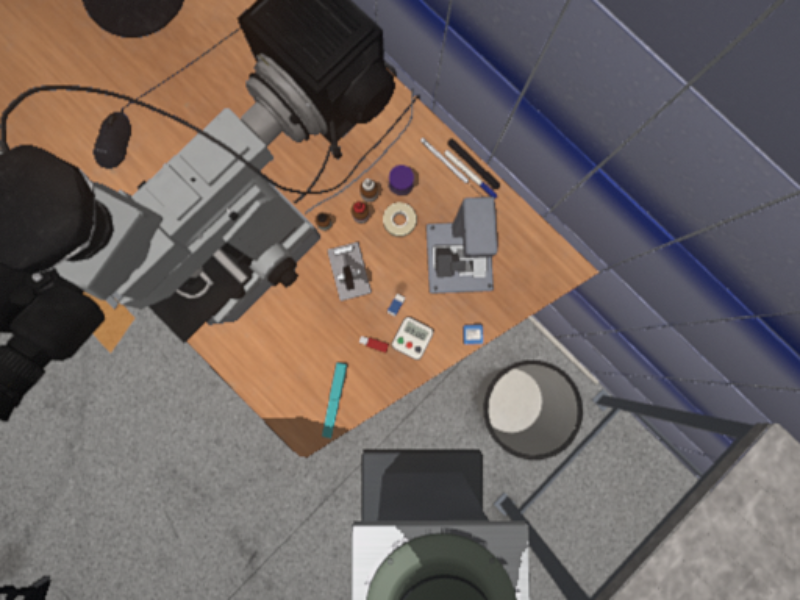

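View pics/side0b.png

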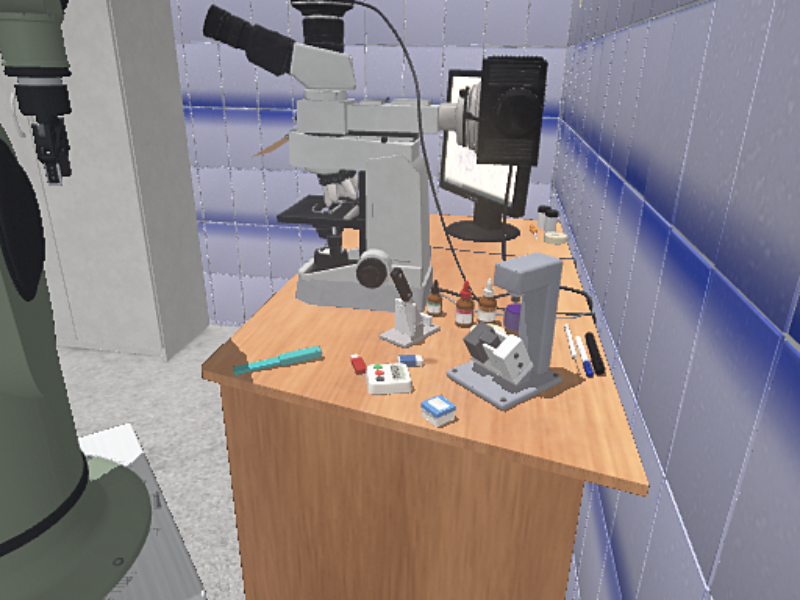

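```bash
cat > h.py <<'E'
import numpy as np, cv2
from workcell import *
def cloud(c):
    r=np.asarray(c['range_z']); v,u=np.mgrid[:r.shape[0],:r.shape[1]]
    p=np.stack([(u-c['cx'])/c['fx']*r,-(v-c['cy'])/c['fy']*r,-r],-1)
    T=np.asarray(c['cam_to_world']); w=p@T[:3,:3].T+T[:3,3]; w[r<=0]=np.nan
    return w
def pix(c,P):
    T=np.asarray(c['cam_to_world']); q=(np.asarray(P,float)-T[:3,3])@T[:3,:3]
    return np.stack([c['fx']*q[...,0]/-q[...,2]+c['cx'], -c['fy']*q[...,1]/-q[...,2]+c['cy']],-1)
def ray(c,u,v,z):
    T=np.asarray(c['cam_to_world']); d=T[:3,:3]@np.array([(u-c['cx'])/c['fx'],-(v-c['cy'])/c['fy'],-1.])
    return T[:3,3]+d*(z-T[2,3])/d[2]
def snap(n,tag):
    c=camera(n); np.savez(f'{tag}.npz',**c); return c
E
python3 - <<'E'
from h import *
ws=[cloud(np.load(f'{n}0.npz')).reshape(-1,3) for n in ('top','side')]
w=np.vstack(ws); w=w[np.isfinite(w[:,0])]
r=np.hypot(w[:,0],w[:,1]); a=np.degrees(np.arctan2(w[:,1],w[:,0]))
for a0 in range(-20,100,6):
    m=(a>=a0)&(a<a0+6)&(w[:,2]>25)&(r>280)
    print(a0,[ (lambda s: (int(np.percentile(r[s],1)),int(np.percentile(r[s],50))) if s.sum()>5 else None)(m&(w[:,2]>z)&(w[:,2]<z+80)) for z in (25,105,185,265,345,425,505)])
t=ws[0].reshape(384,512,3)
for nm,(x,y) in dict(stand=(350,270),machine=(460,262),base=(440,285),head=(478,225),tgt=(335,400),box=(473,333)).items(): print(nm,t[int(y*.64),int(x*.64)].round())
E
```

```text
-20 [(727, 745), (727, 745), (727, 745), (728, 747), (728, 747), (728, 747), (727, 747)]
-14 [(769, 795), (769, 795), (769, 795), (768, 794), (769, 794), (769, 795), (769, 787)]
-8 [(597, 677), (611, 699), (614, 828), (825, 862), (825, 860), (825, 846), (826, 864)]
-2 [(594, 917), (696, 950), (903, 949), (902, 930), (902, 938), (903, 948), (901, 952)]
4 [(755, 795), (1006, 1042), (1006, 1056), (768, 814), (758, 787), (787, 821), (1007, 1075)]
10 [(600, 727), (585, 904), (877, 1217), (760, 777), (720, 774), (767, 826), (1154, 1246)]
16 [(615, 728), (710, 743), (710, 726), (712, 738), (722, 780), (847, 1380), (1363, 1500)]
22 [(634, 687), (653, 702), (688, 703), (690, 712), (706, 744), (778, 1703), (1694, 2068)]
28 [(649, 665), (638, 686), (655, 704), (673, 685), (674, 704), (677, 702), (669, 724)]
34 [(645, 698), (626, 673), (638, 692), (665, 674), (660, 673), (630, 671), (668, 701)]
40 [(1974, 1987), (627, 703), (645, 1981), (657, 685), (1964, 1981), (615, 649), (618, 1972)]
46 [None, None, None, (1964, 1983), (1962, 1981), (602, 1972), (603, 1969)]
52 [(2004, 2027), (2014, 2026), (2009, 2024), (2003, 2022), (1998, 2020), None, (2000, 2019)]
58 [(2024, 2061), (2025, 2063), (2023, 2058), (2024, 2059), (2026, 2062), (2043, 2080), (2027, 2040)]
64 [(2087, 2132), (2087, 2130), (2088, 2129), (2085, 2130), (2086, 2131), (2087, 2132), (583, 2136)]
70 [(1803, 1898), (1809, 1900), (567, 1847), (550, 643), (575, 615), (575, 601), (577, 1835)]
76 [(1838, 1894), (1836, 1891), (576, 1890), (549, 1874), (579, 1848), (577, 598), (581, 1866)]
82 [(2019, 2056), (2016, 2065), (1990, 2060), (2032, 2076), (2037, 2069), (2059, 2075), None]
88 [None, None, None, None, None, None, None]
94 [None, None, None, None, None, None, None]
stand [605. 158.  87.]
machine [619. -31.  83.]
base [586.  -2.  11.]
head [657. -46. 194.]
tgt [374. 191.  12.]
box [496. -59.  25.]
```

```bash
python3 - <<'E'
from h import *
s=read_state(); R=s['tool_rot']; R=np.array(R); print(R.round(2).tolist())
T=np.load('wrist0.npz')['cam_to_world']; print('cam in tool',(R.T@(T[:3,3]-s['eef_pos'])).round(1))
az=np.arctan2(604.2,160)
p=[430*np.cos(az),430*np.sin(az),330]
movel(p,max_speed=300); q=np.array(read_state()['qpos']); print(q.round(2))
q2=q.copy(); q2[0]-=az-np.radians(3); goto_joints(q2)
s=read_state(); print(s['eef_pos'],s['time'])
wait(.2); c=snap('wrist','w1'); cv2.imwrite('pics/w1.png',cv2.resize(c['image'],(800,600)))
print(np.array(c['cam_to_world']).round(2).tolist())
E
```

```text
[[-0.97, 0.26, -0.0], [0.26, 0.97, -0.0], [-0.0, -0.0, -1.0]]
cam in tool [  77.    -0.2 -143.9]
[-1.4   0.1  -0.06  1.94  0.01  1.1  -0.15]
[-362.20622759  233.22106503  329.51737186] 2.8667
[[-0.84, -0.51, -0.16, -404.15], [0.54, -0.8, -0.25, 168.42], [0.0, -0.3, 0.95, 473.56], [0.0, 0.0, 0.0, 1.0]]
```

View pics/w1.png

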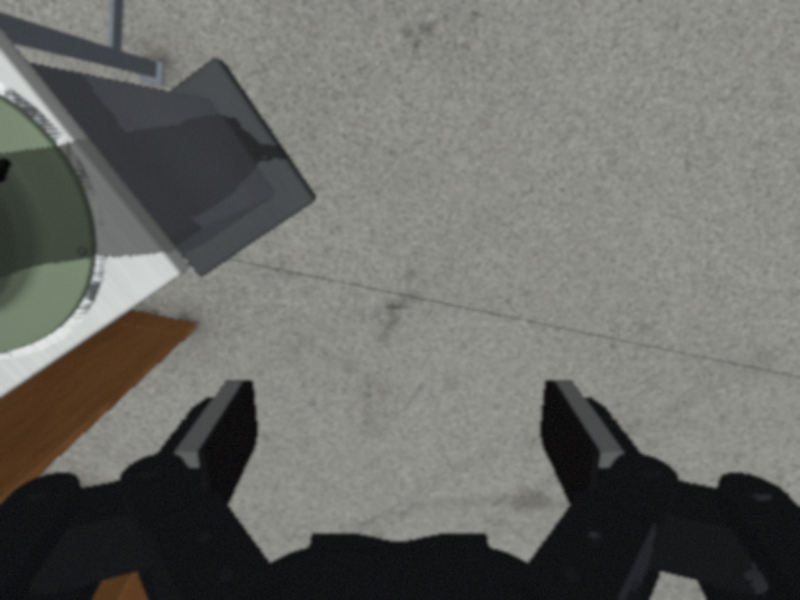

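```bash
python3 - <<'E'
from h import *
q=np.array(read_state()['qpos']); q[0]=-0.18; goto_joints(q)
print(read_state()['eef_pos'],read_state()['time'])
R=np.array([[0,1,0],[1,0,0],[0,0,-1.]])
for i,p in enumerate([(600,73,300),(500,73,300)]):
    movep(p,R); wait(.2); c=snap('wrist',f'w{i+2}'); cv2.imwrite(f'pics/w{i+2}.png',cv2.resize(c['image'],(800,600)))
print(read_state()['qpos'],read_state()['time'])
E
```

```text
[428.70469004  41.79764042 329.61046758] 6.5417
[-0.21906338  0.25845881 -0.05292861  1.81977289  0.01545291  1.06399709
 -0.27794973] 8.2667
```

View pics/w2.png

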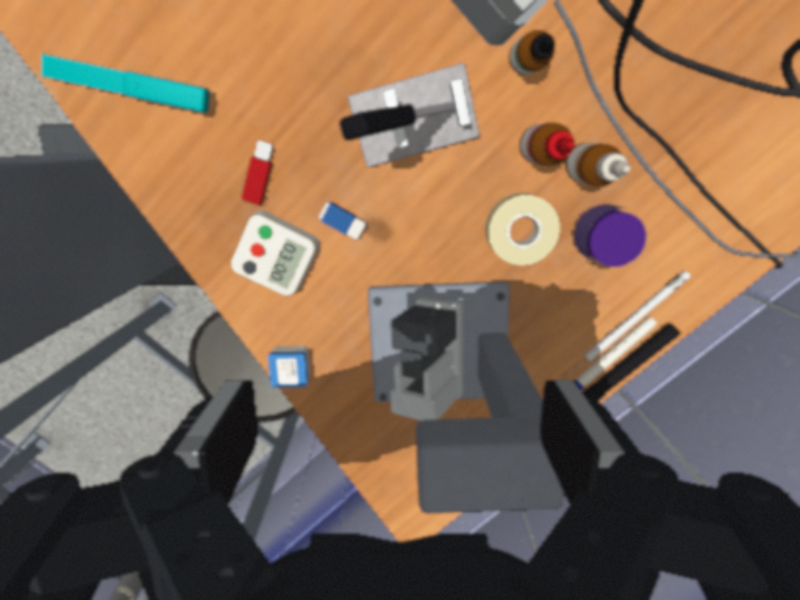

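View pics/w3.png

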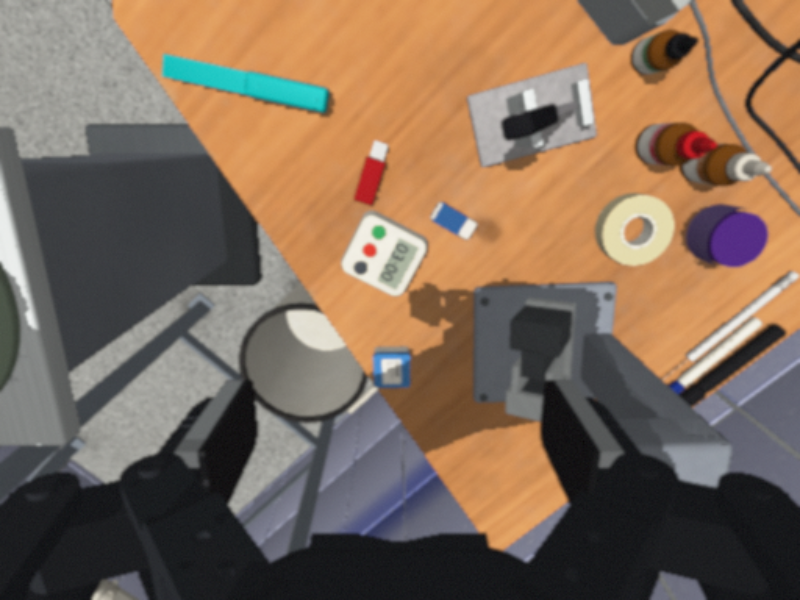

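```bash
python3 - <<'E'
from h import *
for n in ('w2','w3','top0','side0'):
    c=np.load(n+'.npz'); w=cloud(c)
    X,Y,Z=w[...,0],w[...,1],w[...,2]
    des=(X>450)&(X<520)&(Y>60)&(Y<120)&(abs(Z)<9); print(n,'desk z',np.nanmedian(Z[des]).round(2))
    for nm,(x,y,rr) in dict(stand=(607,160,80),mach=(625,-35,110)).items():
        reg=(abs(X-x)<rr)&(abs(Y-y)<rr)&(Z>4)
        h,_=np.histogram(Z[reg],bins=np.arange(2,120,4)); print(nm,h.tolist())
        P=w[reg&(Z<14)] 
        if len(P)<50: continue
        r=cv2.minAreaRect(P[:,:2].astype(np.float32)); print('  rect',np.round(r[0],1),np.round(r[1],1),round(r[2],2),'z',np.median(P[:,2]).round(2))
        print(cv2.boxPoints(r).round(0).tolist())
E
```

```text
w2 desk z 1.03
stand [31, 2102, 730, 69, 102, 73, 215, 46, 47, 47, 44, 48, 49, 82, 31, 35, 146, 68, 31, 31, 47, 44, 72, 50, 37, 30, 32, 35, 39]
  rect [607.5 159.9] [158.  159.4] 0.25 z 9.35
[[528.0, 239.0], [529.0, 80.0], [687.0, 81.0], [686.0, 240.0]]
mach [32, 146, 2647, 493, 742, 50, 65, 51, 108, 155, 254, 133, 163, 161, 201, 224, 319, 450, 487, 443, 349, 146, 55, 51, 47, 55, 46, 48, 62]
  rect [618.3 -12.3] [174.  206.4] 89.88 z 12.75
[[515.0, -99.0], [721.0, -100.0], [722.0, 74.0], [515.0, 75.0]]
w3 desk z 0.98
stand [35, 2036, 731, 115, 145, 108, 246, 57, 70, 68, 75, 56, 75, 84, 53, 60, 191, 46, 34, 30, 45, 38, 58, 37, 17, 16, 17, 19, 19]
  rect [607.1 160. ] [158.9 159.4] 0.14 z 9.31
[[527.0, 240.0], [528.0, 80.0], [687.0, 81.0], [686.0, 240.0]]
mach [38, 157, 2970, 475, 777, 70, 87, 80, 104, 128, 222, 121, 135, 146, 160, 230, 309, 461, 454, 467, 257, 77, 71, 80, 73, 76, 76, 75, 82]
  rect [618.6 -13.1] [175.8 206.6] 89.82 z 12.72
[[515.0, -101.0], [722.0, -101.0], [722.0, 74.0], [516.0, 75.0]]
top0 desk z 0.27
stand [90, 363, 133, 17, 17, 25, 25, 11, 5, 10, 6, 11, 4, 8, 9, 4
[... 183 characters left out ...]
 16, 10, 12, 18, 27, 28, 23, 17, 19, 19, 27, 65, 94, 82, 78, 57, 10, 1, 2, 2, 4, 1, 5, 0]
  rect [627.9 -34.5] [205.  222.6] 1.91 z 11.42
[[522.0, 73.0], [529.0, -149.0], [734.0, -142.0], [727.0, 80.0]]
side0 desk z -0.93
stand [76, 192, 48, 34, 42, 43, 31, 28, 31, 27, 28, 35, 28, 30, 36, 30, 26, 19, 19, 16, 19, 22, 21, 13, 10, 11, 11, 13, 13]
  rect [602.  158.7] [206.9  82.2] 31.16 z 6.89
[[492.0, 140.0], [535.0, 70.0], [712.0, 177.0], [669.0, 247.0]]
mach [62, 363, 612, 74, 69, 78, 55, 63, 71, 68, 75, 67, 74, 80, 84, 120, 143, 133, 135, 112, 77, 40, 41, 36, 35, 41, 34, 37, 39]
  rect [621.7 -11.5] [131.9 203.5] 12.05 z 10.22
[[536.0, 74.0], [578.0, -125.0], [707.0, -97.0], [665.0, 102.0]]
```

```bash
python3 - <<'E'
from h import *
for n in ('w2','w3'):
    c=np.load(n+'.npz'); w=cloud(c); w[...,2]-=1
    X,Y,Z=w[...,0],w[...,1],w[...,2]
    hsv=cv2.cvtColor(c['image'],cv2.COLOR_BGR2HSV)
    for nm,(x,y,rr),(zl,zh) in (('stand',(607,160,85),(5,12)),('mach',(625,-15,120),(8,16))):
        m=((abs(X-x)<rr)&(abs(Y-y)<rr)&(Z>zl)&(Z<zh)&(hsv[...,1]<75)).astype(np.uint8)
        k,l,st,ce=cv2.connectedComponentsWithStats(m); i=1+np.argmax(st[1:,4]); s=l==i
        P=w[s]; z=np.median(P[:,2]); 
        cn=max(cv2.findContours(s.astype(np.uint8),cv2.RETR_EXTERNAL,cv2.CHAIN_APPROX_NONE)[0],key=len)[:,0]
        G=np.array([ray(c,u,v,z+1)[:2] for u,v in cn],np.float32)
        r=cv2.minAreaRect(G); print(n,nm,st[i,4],'z',z.round(1),np.round(r[0],1),np.round(r[1],1),round(r[2],2)); print(cv2.boxPoints(r).round(1).tolist())
    # handle
    m=(abs(X-590)<70)&(abs(Y-160)<50)&(hsv[...,2]<70)&(Z>60)&(Z<140)
    P=w[m]; ctr=P.mean(0); U,S,V=np.linalg.svd(P-ctr,full_matrices=False); d=V[0]*np.sign(V[0][2])
    print(n,'handle',len(P),ctr.round(1),d.round(3),'tilt',np.degrees(np.arccos(d[2])).round(1),'yaw',np.degrees(np.arctan2(-d[1],-d[0])).round(1), 'ext',np.percentile((P-ctr)@d,[1,99]).round(1), P[:,2].max().round(1))
    for nm,a,b in (('wallparts',20,85),):
        m=(abs(X-600)<70)&(abs(Y-160)<60)&(Z>50)&(Z<72)&(hsv[...,2]>130)&(hsv[...,1]<60); P=w[m]; print('ears',len(P),P.mean(0).round(1), np.percentile(P,[5,95],axis=0).round(1).tolist())
E
python3 - <<'E'
import cv2
a=cv2.imread('pics/w2.png')  # from 512 upscaled
cv2.imwrite('pics/c1.png',cv2.resize(a[260:520,340:600],(600,600),interpolation=cv2.INTER_CUBIC))
E
```

```text
w2 stand 2517 z 8.3 [611.9 167.6] [99.  59.5] 14.93
[[556.4000244140625, 183.60000610351562], [571.7000122070312, 126.0999984741211], [667.4000244140625, 151.60000610351562], [652.0, 209.10000610351562]]
w2 mach 2949 z 12.0 [637.8 -37.7] [130.  119.6] 2.23
[[570.5, 19.600000381469727], [575.2000122070312, -99.9000015258789], [705.0999755859375, -94.9000015258789], [700.5, 24.600000381469727]]
w2 handle 619 [586.4 160.  117.9] [-0.585 -0.146  0.798] tilt 37.1 yaw 14.1 ext [-42.4  22.4] 137.0
ears 160 [598.1 164.8  67.7] [[589.3, 145.7, 64.9], [616.4, 181.8, 69.6]]
w3 stand 2395 z 8.3 [611.4 167.6] [99.2 59.4] 14.92
[[555.7999877929688, 183.60000610351562], [571.0999755859375, 126.0999984741211], [666.9000244140625, 151.6999969482422], [651.5999755859375, 209.10000610351562]]
w3 mach 3277 z 11.9 [637.2 -37.5] [130.3 119.4] 2.71
[[569.2999877929688, 19.100000381469727], [574.9000244140625, -100.19999694824219], [705.0999755859375, -94.0999984741211], [699.4000244140625, 25.200000762939453]]
w3 handle 477 [581.4 159.3 122.6] [-0.613 -0.156  0.774] tilt 39.2 yaw 14.2 ext [-49.1  16.2] 137.2
ears 135 [595.  169.2  67.7] [[588.7, 145.9, 66.1], [603.0, 182.0, 69.1]]
```

```bash
python3 - <<'E'
from h import *
def loc(w,o,yaw):
    a=np.radians(yaw);R=np.array([[np.cos(a),-np.sin(a)],[np.sin(a),np.cos(a)]])
    L=w.copy(); L[...,:2]=(w[...,:2]-o)@R; return L
for n in ('w2','w3'):
    c=np.load(n+'.npz'); w=cloud(c); w[...,2]-=1; hsv=cv2.cvtColor(c['image'],cv2.COLOR_BGR2HSV)
    L=loc(w,(611.7,167.6),14.92)
    x,y,z=np.moveaxis(L,-1,0)
    e=(abs(x)<50)&(abs(y)>7)&(abs(y)<25)&(z>65.5)&(z<71); print(n,'ears x',np.percentile(x[e],[3,50,97]).round(1),'y',np.percentile(y[e],[2,98]).round(1),e.sum())
    for sg in (1,-1):
        t=e&(y*sg>0); print('   inner/outer y',np.percentile(y[t],[3,97]).round(1))
    s=(abs(x-30)<14)&(abs(y)<30)&(z>15.5)&(z<21); print('stop top x',np.percentile(x[s],[3,50,97]).round(1),'y',np.percentile(y[s],[3,97]).round(1),s.sum())
    h=(abs(y)<15)&(x<10)&(x>-75)&(z>80)&(z<150)&(hsv[...,2]<70)
    P=L[h]; 
    for a,b in ((82,92),(92,102),(102,112),(112,122),(122,132),(132,140)):
        q=P[(P[:,2]>a)&(P[:,2]<b)]; print('  z',a,len(q), 'x',np.percentile(q[:,0],[3,50,97]).round(1),'y',np.percentile(q[:,1],[3,50,97]).round(1)) if len(q)>4 else 0
    M=loc(w,(637.5,-37.6),2.45); x,y,z=np.moveaxis(M,-1,0)
    for a in range(18,125,8):
        q=M[(abs(x)<75)&(y>-70)&(y<70)&(z>=a)&(z<a+8)]
        if len(q)>8: print('  M z',a,len(q),'x',np.percentile(q[:,0],[2,50,98]).round(1),'y',np.percentile(q[:,1],[2,50,98]).round(1))
E
```

```text
w2 ears x [-19.4 -15.6 -12. ] y [-19.4  19.4] 156
   inner/outer y [ 9.2 19.5]
   inner/outer y [-19.5  -7.7]
stop top x [25.9 33.7 34. ] y [-14.7   9.5] 24
  z 82 62 x [-9.  -5.8 -2.8] y [-6.9 -1.1  4.5]
  z 92 70 x [-14.6 -11.4  -8.3] y [-6.7 -0.9  5. ]
  z 102 69 x [-20.1 -17.2 -14.4] y [-6.7 -1.4  4.4]
  z 112 89 x [-26.4 -23.1 -20. ] y [-6.5 -0.8  5.1]
  z 122 160 x [-48.1 -31.8 -26.5] y [-6.4 -0.8  4.9]
  z 132 163 x [-42.7 -36.9 -31.8] y [-6.3 -0.4  5.2]
  M z 18 82 x [-20.3  37.1  61.4] y [-27.1  10.9  49.9]
  M z 26 119 x [-21.4   6.2  61.6] y [-23.5  45.1  49.8]
  M z 34 279 x [-24.2  17.   57.8] y [-35.4  11.   49.8]
  M z 42 383 x [-27.8  12.6  56.6] y [-34.9   9.2  46.8]
  M z 50 325 x [-30.2   7.3  59.2] y [-33.8   9.7  46.8]
  M z 58 459 x [-43.   -1.7  56. ] y [-32.8  10.9  47.3]
  M z 66 821 x [-44.6 -28.9  54.4] y [-36.    6.7  46.6]
  M z 74 910 x [-34.6 -19.1  53.8] y [-36.1  10.7  46.3]
  M z 82 405 x [-22.  -11.7  58.4] y [-34.9 -10.4  42.7]
  M z 90 109 x [36.4 41.9 61.6] y [-28.3  10.3  11.7]
  M z 98 94 x [36.3 43.5 61.7] y [-21.9  10.4  11.4]
  M z 106 101 x
[... 693 characters left out ...]
.3  58.9] y [-31.6  11.2  50. ]
  M z 34 245 x [-25.2  17.9  57.9] y [-32.4  11.5  49.8]
  M z 42 335 x [-28.7  13.7  58.6] y [-30.    9.   47.2]
  M z 50 274 x [-34.1   8.1  57.2] y [-31.2   9.3  47.1]
  M z 58 447 x [-43.1 -12.3  56.7] y [-28.1  10.9  47.4]
  M z 66 795 x [-45.6 -31.8  51.3] y [-35.4   7.4  46.9]
  M z 74 895 x [-34.8 -21.1  54.5] y [-36.2  11.   46.5]
  M z 82 265 x [-22.4  36.2  58.5] y [-31.    8.6  44.1]
  M z 90 155 x [35.8 36.9 60.5] y [-29.2   3.5  11.7]
  M z 98 150 x [35.9 37.1 61.2] y [-23.9   7.   11.7]
  M z 106 151 x [36.1 37.5 61.5] y [-19.5   8.8  12. ]
  M z 114 149 x [35.9 38.2 60.8] y [-15.1   9.6  11.6]
  M z 122 142 x [36.  40.1 60.2] y [-9.6 10.1 11.7]
```

View pics/c1.png

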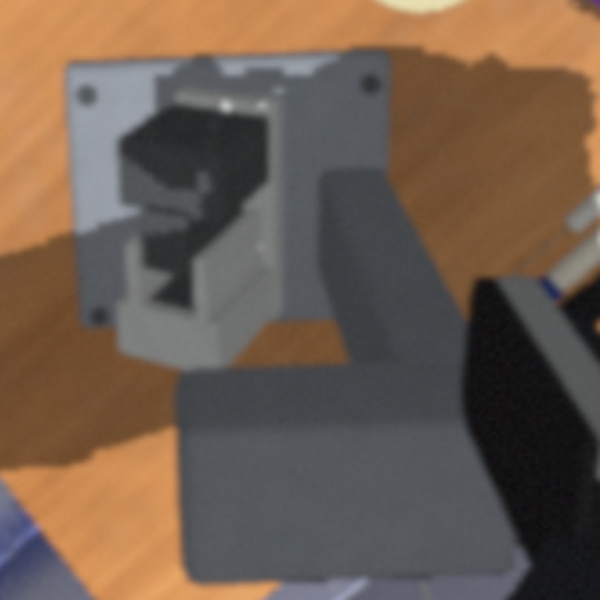

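```bash
cat >> h.py <<'E'
def loc(w,o,yaw):
    a=np.radians(yaw);R=np.array([[np.cos(a),-np.sin(a)],[np.sin(a),np.cos(a)]])
    L=np.array(w,float); L[...,:2]=(L[...,:2]-o)@R; return L
S,C=.5,np.sqrt(.75)
def tilt(L,z0=34.):  # machine local -> chute-aligned (x along x_c, z along z_c), about local (0,0,z0)
    x,y,z=L[...,0],L[...,1],L[...,2]-z0
    return np.stack([C*x+S*z,y,-S*x+C*z],-1)
E
python3 - <<'E'
from h import *
Q=[]
for n in ('w2','w3','top0','side0'):
    c=np.load(n+'.npz'); w=cloud(c); w[...,2]-= {'w2':1,'w3':1,'top0':.2,'side0':-1}[n]
    K=tilt(loc(w,(637.5,-37.6),2.45)); L=loc(w,(637.5,-37.6),2.45)
    m=(abs(L[...,0])<70)&(abs(L[...,1])<62)&(L[...,2]>18)&(L[...,0]+L[...,2]*0<33)&(L[...,2]<110)
    P=K[m]; print(n,len(P),np.percentile(P,[1,99],axis=0).round(1).tolist())
    for y0 in range(-40,56,4):
        q=P[(P[:,1]>=y0)&(P[:,1]<y0+4)]
        if len(q)>5: print('  y',y0,len(q),'x',np.percentile(q[:,0],[4,50,96]).round(1),'z',np.percentile(q[:,2],[4,25,50,75,96]).round(1)) if n in('w2','side0') else 0
E
```

```text
w2 3098 [[-21.9, -36.9, -5.9], [18.5, 49.6, 53.6]]
  y -40 56 x [-19.9   5.6  18.2] z [-2.5 19.5 52.  52.8 53.4]
  y -36 111 x [-20.1  10.5  18.2] z [-2.4 29.7 52.4 53.  53.8]
  y -32 126 x [-19.1  10.9  18.4] z [-1.3 34.2 52.3 52.7 53.7]
  y -28 120 x [-20.5  12.8  18.3] z [-0.1 30.9 52.1 52.9 53.6]
  y -24 122 x [-18.7  11.2  18.3] z [-0.6 30.1 52.3 52.9 53.5]
  y -20 238 x [-19.1  13.   18.2] z [ 2.1 28.6 47.  52.  53.5]
  y -16 175 x [-15.2  -0.7  17. ] z [ 1.1 29.5 39.  45.6 51.7]
  y -12 93 x [-16.9  13.3  18. ] z [-3.1 13.9 37.5 49.4 52.5]
  y -8 76 x [-17.3  13.5  17.9] z [-3.2 10.  32.  48.3 52.2]
  y -4 97 x [-17.2  13.5  17.9] z [-3.6 11.4 39.  51.1 52.4]
  y 0 121 x [-15.8  12.4  17.5] z [-0.9 19.7 49.6 51.4 52.3]
  y 4 208 x [-16.5   9.5  16.8] z [ 1.2 16.5 36.3 49.9 52. ]
  y 8 89 x [-9.1  6.3 18. ] z [-0.1  2.7 44.4 51.2 52.1]
  y 12 61 x [-10.7   4.7  17.9] z [-1.4 36.1 50.4 51.4 52.1]
  y 16 60 x [-11.6   2.3  17.9] z [-2.2 46.2 51.  51.5 52.3]
  y 20 138 x [-18.6   5.3  18.2] z [ 1.5 38.7 47.1 48.7 51.5]
  y 24 126 x [-19.9  10.4  18.3] z [ 0.8 32.5 46.7 47.5 48.2]

[... 1175 characters left out ...]
.4] z [ 0.4 22.  48.2 50.4 52.3]
  y 4 21 x [-23.  -10.9   6.5] z [ 0.7 23.5 49.  50.5 52.2]
  y 8 18 x [-24.1 -11.5   3.3] z [-1.8  1.5 49.2 50.3 51.8]
  y 12 17 x [-22.3  -9.    4.2] z [-0.   2.  49.8 50.5 51.2]
  y 16 91 x [-23.7 -16.2  14. ] z [ 1.1 16.1 33.5 44.1 51.3]
  y 20 32 x [-24.4 -21.   15.5] z [ 0.3 12.9 34.4 46.  47.9]
  y 24 32 x [-24.4 -19.   12.5] z [ 6.7 33.4 45.7 46.9 48. ]
  y 28 34 x [-24.1  -9.4  14.6] z [-1.5 41.4 46.1 47.3 48.2]
  y 32 32 x [-24.1 -18.6  13.9] z [ 2.6 32.2 45.4 46.8 48.2]
  y 36 32 x [-24.5 -14.3  14.7] z [ 1.4 33.6 45.6 46.5 48.4]
  y 40 28 x [-24.4 -16.8   7.8] z [ 2.2 27.8 45.7 46.2 47.1]
  y 44 6 x [-23.8 -14.9  14.7] z [-3.8 10.8 44.9 45.1 45.4]
```

```bash
cat >> h.py <<'E'
MO,MY=np.array([637.5,-37.6]),2.45
def chute2w(P,o=(0,0,0),yaw=MY):  # chute-aligned coords about machine-local (0,0,34) -> world
    P=np.asarray(P,float)+o; x,y,z=P[...,0],P[...,1],P[...,2]
    lx,lz=C*x-S*z,S*x+C*z+34; a=np.radians(yaw)
    return np.stack([MO[0]+lx*np.cos(a)-y*np.sin(a),MO[1]+lx*np.sin(a)+y*np.cos(a),lz],-1)
def toolR(yaw,tilt=30.,flip=1):  # tool z against the leaning axis, tool y left (flip=1: camera on the robot's side)
    t,a=np.radians(tilt),np.radians(yaw); z=np.array([np.sin(t),0,-np.cos(t)]); y=np.array([0,flip,0.]); x=np.cross(y,z)
    Rz=np.array([[np.cos(a),-np.sin(a),0],[np.sin(a),np.cos(a),0],[0,0,1]]); return Rz@np.stack([x,y,z],1)
E
python3 - <<'E'
from h import *
R=toolR(MY); p=chute2w((0,-5,230)); print(p,inverse_kinematics(p,R),inverse_kinematics(p,toolR(MY,flip=-1)))
movep(p,R); wait(.2); c=snap('wrist','w4'); im=c['image']; cv2.imwrite('pics/w4.png',cv2.resize(im[60:300,110:430],(800,600),interpolation=cv2.INTER_CUBIC))
print(read_state()['time'],pix(c,chute2w([(0,0,0),(0,0,50),(0,-15,50),(0,7,50)])))
E
```

```text
[522.81885846 -47.51139627 233.18584287] [ 0.25037396  0.18322049 -0.29476064  2.26893613  0.25224331  0.17854532
  1.35151981] [-0.16650082  0.17326049  0.17331361  2.28726681 -0.30019394  0.16730164
 -1.24868622]
10.0167 [[258.26987402 154.1418148 ]
 [258.84458574 163.6037394 ]
 [244.68531673 163.5997124 ]
 [265.45131162 163.6056184 ]]
```

View pics/w4.png

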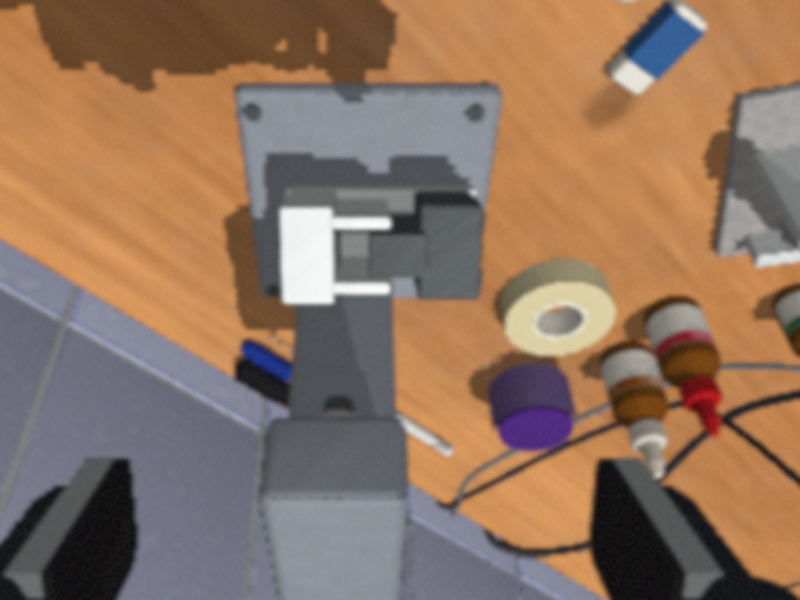

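```bash
python3 - <<'E'
from h import *
for n in ('w4','w2','w3','top0','side0'):
    c=np.load(n+'.npz'); w=cloud(c)
    X,Y,Z=np.moveaxis(w,-1,0); d=(X>450)&(X<540)&(Y>60)&(Y<120)&(abs(Z)<9); dz=np.nanmedian(Z[d]) if d.sum()>20 else 0
    w[...,2]-=dz
    L=loc(w,MO,MY); K=tilt(L); v=cv2.cvtColor(c['image'],cv2.COLOR_BGR2HSV)[...,2]
    x,y,z=np.moveaxis(K,-1,0); reg=(abs(x)<45)&(abs(y)<62)
    f=reg&(z>51.5)&(z<55)&(y<-21); P=K[f]
    print(n,'dz',round(float(dz),2),'fixed top',len(P),'x',np.percentile(P[:,0],[1,50,99]).round(1),'y',np.percentile(P[:,1],[1,99]).round(1),'z',np.median(P[:,2]).round(2),'maxy',np.percentile(K[reg&(z>52.1)&(z<55)][:,1],[95,98]).round(1))
    for r0 in (-18,-8,6,16): pass
    g=reg&(z>49)&(z<52.6)&(y>-14)&(y<16); P=K[g]; a=P[P[:,0]>5];b=P[P[:,0]<-5]
    print('   guides',len(a),len(b),np.percentile(a[:,0],[5,50,95]).round(1) if len(a)>5 else '',np.percentile(b[:,0],[5,50,95]).round(1) if len(b)>5 else '','ymax',np.percentile(P[:,1],98).round(1) if len(P) else '')
    s=reg&(z>45)&(z<49)&(abs(x)<8)&(y>-17); P=K[s]
    if len(P)>5: print('   nose top y',np.percentile(P[:,1],[1,3,50,97,99]).round(1),'z',np.median(P[:,2]).round(1),len(P))
    s=reg&(z>44)&(z<50)&(y>24)&(y<44); P=K[s]
    if len(P)>5:print('   body x',np.percentile(P[:,0],[2,98]).round(1),'z',np.median(P[:,2]).round(1))
    s=reg&(z>8)&(z<40)&(y>40)&(y<50); P=K[s]
    if len(P)>5:print('   outer face y',np.percentile(P[:,1],[10,50,90]).round(1),'x',np.percentile(P[:,0],[2,98]).round(1), 'slope',np.polyfit(P[:,0],P[:,1],1).round(3),len(P))
    s=reg&(z>62)&(L[...,2]>120)&(L[...,2]<230); P=L[s]
    if len(P)>20: print('   column/head local x',np.percentile(P[:,0],[1,50,99]).round(1),'y',np.percentile(P[:,1],[1,99]).round(1),'z',np.percentile(P[:,2],[1,99]).round(1))
c=np.load('w4.npz');w=cloud(c);K=tilt(loc(w,MO,MY))
for v in (157,160,163): print(v,[tuple(K[v,u].round(1)) for u in range(238,300,2)])
E
```

```text
w4 dz 1.13 fixed top 643 x [-23.9  -3.2  17.7] y [-38.9 -21.1] z 52.64 maxy [ 3.3 12.7]
   guides 101 233 [ 5.7 10.  12.4] [-18.9 -12.2  -5.9] ymax 15.8
   nose top y [-16.9 -16.8  32.7  44.8  45.2] z 47.3 342
   body x [-23.2  16.9] z 47.2
   outer face y [40.8 43.  47.4] x [-24.    6.1] slope [ 0.173 46.727] 21
   column/head local x [-28.5 -27.   -8. ] y [-37.5   8.9] z [136.2 172. ]
w2 dz 1.02 fixed top 296 x [-22.5  -2.6  17.8] y [-38. -21.] z 52.72 maxy [ 3.2 11.9]
   guides 77 117 [ 5.4 10.9 13.8] [-18.5 -14.1  -5.6] ymax 15.3
   nose top y [-16.6 -15.8  32.   46.   46.6] z 47.2 249
   body x [-22.2  17.9] z 47.2
   outer face y [43.8 46.3 46.8] x [-21.5  18.2] slope [-0.055 46.02 ] 291
w3 dz 0.93 fixed top 248 x [-23.2  -7.9   6.5] y [-38.1 -21.2] z 52.88 maxy [ 7.9 18.4]
   guides 39 114 [ 5.3  6.7 13.2] [-18.8 -11.4  -5.8] ymax 15.6
   nose top y [-16.8 -16.3  32.5  46.1  46.8] z 47.2 282
   body x [-22.6  17.7] z 47.3
   outer face y [45.9 46.5 47. ] x [-21.5  18.1] slope [-4.000e-02  4.633e+01] 276
top0 dz 0.34 fixed top 40 x [-19.8  -6.4  13.9] y [-37.2 -23. ] z 52.51 ma
[... 5108 characters left out ...]
64(16.0), np.float64(51.1)), (np.float64(-0.6), np.float64(18.2), np.float64(49.5)), (np.float64(-1.2), np.float64(20.1), np.float64(52.4)), (np.float64(-0.2), np.float64(22.6), np.float64(47.8)), (np.float64(-0.4), np.float64(24.6), np.float64(48.8)), (np.float64(-0.1), np.float64(26.9), np.float64(47.5)), (np.float64(-0.3), np.float64(28.9), np.float64(48.4)), (np.float64(-0.2), np.float64(31.1), np.float64(47.8)), (np.float64(-0.4), np.float64(33.1), np.float64(49.1)), (np.float64(-0.3), np.float64(35.3), np.float64(48.6)), (np.float64(-0.3), np.float64(37.4), np.float64(48.4)), (np.float64(-0.4), np.float64(39.5), np.float64(48.9)), (np.float64(-0.5), np.float64(41.5), np.float64(49.5))]
```

```bash
python3 - <<'E'
from h import *
for n in ('w2','w3','w4'):
    c=np.load(n+'.npz'); w=cloud(c); w[...,2]-=1; L=loc(w,MO,MY); K=tilt(L); x,y,z=np.moveaxis(K,-1,0); v=cv2.cvtColor(c['image'],cv2.COLOR_BGR2HSV)
    P=K[(z>8)&(z<40)&(y>43)&(y<50)&(abs(x+2)<18)]
    print(n,'outer',[np.median(P[(P[:,0]>=a)&(P[:,0]<a+6)][:,1]).round(2) for a in range(-20,16,6)] if len(P)>60 else '')
    # plate edges: points on plate top, by bins extreme
    m=(L[...,2]>8)&(L[...,2]<15)&(abs(L[...,0])<75)&(abs(L[...,1])<68)&(v[...,1]<80); P=L[m]
    fl=[(b,P[(P[:,0]>=b)&(P[:,0]<b+8)][:,1].max()) for b in range(-58,56,8) if ((P[:,0]>=b)&(P[:,0]<b+8)).sum()>20]
    ff=[(b,P[(P[:,1]>=b)&(P[:,1]<b+8)][:,0].min()) for b in range(-52,50,8) if ((P[:,1]>=b)&(P[:,1]<b+8)).sum()>20]
    fl,ff=np.array(fl),np.array(ff)
    print('  left edge slope deg',np.degrees(np.polyfit(*fl.T,1)[0]).round(2),'front',-np.degrees(np.polyfit(*ff.T,1)[0]).round(2), fl[:,1].mean().round(1),ff[:,1].mean().round(1))
    # top faces rect
    T=K[(z>51)&(z<55)&(abs(x)<30)&(y<-18)&(y>-45)][:,:2].astype(np.float32); r=cv2.minAreaRect(T); print('  fixed top rect',np.round(r[0],1),np.round(r[1],1),round(r[2],2))
# stand yaw from w4? check gauge grasp reach
so=np.array([617.5,169.1]); a=np.radians(14.92)
R=toolR(14.92)
g=np.array([so[0]-30*np.cos(a),so[1]-30*np.sin(a),99.1]); zt=R[:,2]
for t in (-19,-120): 
    p=g-zt*(t+38 if t==-19 else t+19)*1
for back in (0,100):
    p=g+zt*(18.7-back); print(back,p.round(1),inverse_kinematics(p,R))
E
```

```text
w2 outer [np.float64(46.44), np.float64(46.42), np.float64(46.25), np.float64(46.39), np.float64(46.44), np.float64(46.37)]
  left edge slope deg -0.08 front -0.16 58.4 -64.3
  fixed top rect [ -2.3 -28.4] [41.4 20.7] 0.24
w3 outer [np.float64(46.75), np.float64(46.69), np.float64(46.55), np.float64(46.56), np.float64(46.61), np.float64(46.52)]
  left edge slope deg 0.16 front 0.22 58.3 -65.2
  fixed top rect [ -8.3 -28.2] [20.3 31.1] 89.82
w4 outer 
  left edge slope deg -52.27 front -0.18 17.5 -65.9
  fixed top rect [ -3. -29.] [20.8 42. ] 89.71
0 [597.5 163.8  82.9] [ 0.37223573  0.85523029 -1.06880085  2.13265114  1.79366951  0.7469749
 -0.06301868]
100 [549.2 150.9 169.5] [ 0.5314573   0.67958237 -1.27245686  2.20513617  1.54007743  0.74382788
  0.08137714]
```

```bash
cat >> h.py <<'E'
GP=18.7; SO=np.array([617.5,169.1]); SY=14.92
CO=np.array([-3.,-14.9,2.6])
def chute(P): return chute2w(P,CO)
def stand(P):
    a=np.radians(SY); x,y,z=P; return np.array([SO[0]+x*np.cos(a)-y*np.sin(a),SO[1]+x*np.sin(a)+y*np.cos(a),z])
def st(t=''):
    s=read_state(); print(t,'t',round(s['time'],2),'p',np.round(s['eef_pos'],1),'F',np.round(s['ft_force'],1),'gap',round(s['finger_gap'],1),'gf',round(float(np.max(s['gripper_force'])),1),'q',np.round(s['qpos'],2)); return s
def mv(p,R,v=150,guard=None):
    try: return movel(p,R,max_speed=v,guard=guard)
    except PlanningError as e: print('PE',e); raise
E
python3 - <<'E'
from h import *
R=toolR(SY); zt=R[:,2]; g=stand((-30,0,99.1))
try: mv(g+zt*(GP-90),R,200)
except PlanningError: movep(g+zt*(GP-90),R)
st('pre'); wait(.15)
c=snap('wrist','w5'); w=cloud(c); print('handle axis in image',pix(c,np.array([g,g+zt*-38])))
L=loc(w,SO,SY); x,y,z=np.moveaxis(L,-1,0); v=c['image'].max(-1)
m=(abs(y)<15)&(x<0)&(x>-75)&(z>78)&(z<145)&(v<70); P=L[m]; 
for a in (85,100,115,128): 
    q=P[abs(P[:,2]-a)<6]; print(a,len(q),np.percentile(q[:,0],[3,97]).round(1),np.percentile(q[:,1],[3,97]).round(1)) if len(q)>5 else 0
s=camera('side'); cv2.imwrite('pics/s5.png',cv2.resize(s['image'][:300,:400],(800,600)))
E
```

```text
pre t 12.14 p [554.1 151.8 161. ] F [-0.4  0.5  0.3] gap 85.3 gf 0.0 q [-0.16  0.4  -0.31  2.23  1.53  0.2  -0.06]
handle axis in image [[254.62488751 197.86870104]
 [254.66629445 218.571432  ]]
85 84 [-35.8 -29. ] [-5.8  5.5]
100 100 [-44.3 -37.7] [-5.4  5.2]
115 130 [-53.  -46.2] [-5.6  5.7]
128 464 [-56.2 -45.2] [-5.9  5.9]
```

View pics/s5.png

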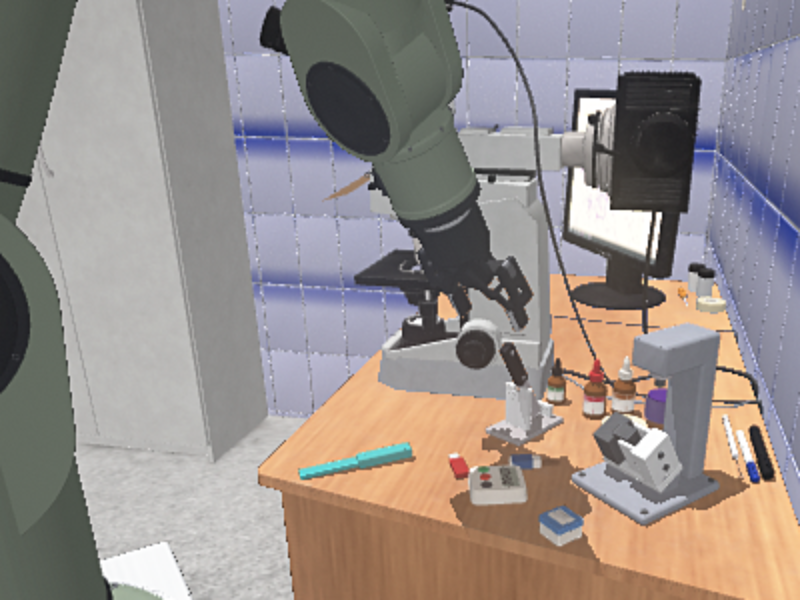

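```bash
python3 - <<'E'
from h import *
R=toolR(SY); zt=R[:,2]; g=stand((-30,0,99.1))
mv(g+zt*GP,R,120,guard=15); st('at'); clamp(); st('clamped')
p=np.array(read_state()['eef_pos'])
mv(p+[0,0,12],R,40); st('up12'); mv(p+[0,0,95],R,150); st('lift')
Rc=toolR(MY); zc=-Rc[:,2]
q=chute((0,3.5,75+81.3)); print(q, inverse_kinematics(q,Rc))
mv(q,Rc,180); wait(.2); st('over')
c=snap('wrist','w6'); cv2.imwrite('pics/w6.png',cv2.resize(c['image'][60:300,110:430],(800,600),interpolation=cv2.INTER_CUBIC))
E
```

```text
at t 13.29 p [597.4 163.8  83.5] F [-0.3 -0.9 -0.3] gap 85.5 gf 0.0 q [-0.05  0.63 -0.46  2.15  1.96  0.34 -0.42]
clamped t 13.94 p [597.6 163.8  83. ] F [-0.9  0.6  1.2] gap 13.1 gf 60.4 q [-0.05  0.63 -0.46  2.15  1.96  0.34 -0.42]
up12 t 14.39 p [597.6 163.8  95.1] F [-0.2 -0.7 -0.8] gap 13.3 gf 60.3 q [-0.07  0.6  -0.43  2.15  1.91  0.3  -0.38]
lift t 15.42 p [597.4 163.5 177.5] F [-0.3 -0.7 -1.1] gap 13.2 gf 60.1 q [-0.11  0.43 -0.36  2.11  1.13  0.24  0.37]
[556.01424534 -52.49693249 170.11143666] [ 0.5401323   0.40800781 -0.65820051  2.24189588  1.4366915   0.2309529
  0.23283882]
over t 16.99 p [556.1 -51.8 170.1] F [-0.1  1.3 -1.6] gap 13.1 gf 60.1 q [ 0.42  0.38 -0.52  2.25  1.42  0.17  0.23]
```

View pics/w6.png

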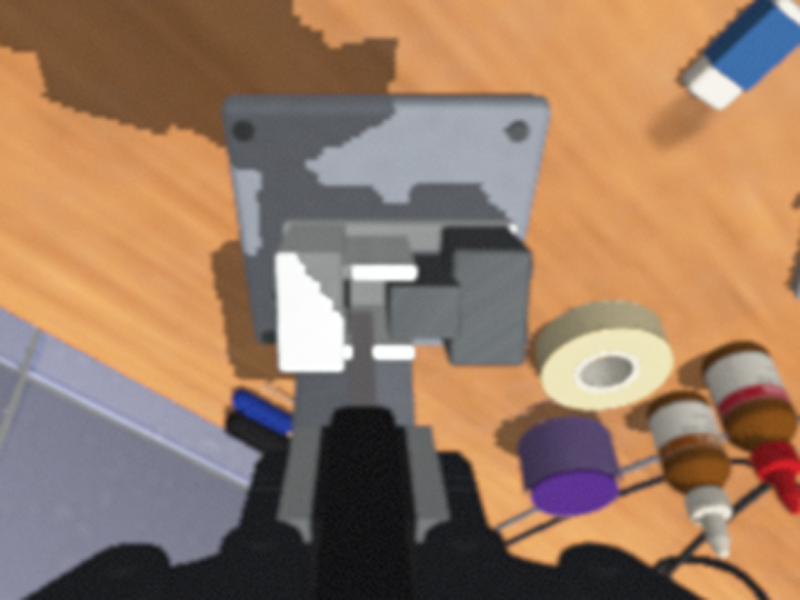

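```bash
python3 - <<'E'
from h import *
c=np.load('w6.npz')
f=lambda P: ((pix(c,chute(P))-[110,60])*2.5).round(0).tolist()
print('fixed edge',f([(-21,-3,50),(21,-3,50)]),'pad',f([(0,-1,44)]),'nose',f([(-11,13,44),(11,13,44)]),'guide inner',f([(-11.5,5,50),(11.5,5,50)]))
print('foot',f([(-9,.5,75),(-9,6.5,75),(9,.5,75),(9,6.5,75)]))
s=read_state(); R=s['tool_rot']; tcp=np.array(s['eef_pos']); ft=tcp+R[:,2]*81.3
print('foot from state',((pix(c,np.array([ft+R[:,1]*3,ft-R[:,1]*3,ft+R[:,0]*9,ft-R[:,0]*9]))-[110,60])*2.5).round(0).tolist())
E
```

```text
fixed edge [[339.0, 248.0], [340.0, 369.0]] pad [[346.0, 305.0]] nose [[387.0, 273.0], [386.0, 335.0]] guide inner [[363.0, 276.0], [363.0, 342.0]]
foot [[349.0, 305.0], [369.0, 305.0], [349.0, 362.0], [368.0, 362.0]]
foot from state [[371.0, 334.0], [351.0, 334.0], [361.0, 306.0], [361.0, 362.0]]
```

```bash
sed -i 's/^CO=.*/CO=np.array([-2.1,-14.0,2.6])/' h.py; python3 - <<'E'
from h import *
R=toolR(MY)
T=lambda z:chute((0,4.5,z+81.3))
mv(T(70),R,60); wait(.2); st('a')
print('g',mv(T(40),R,40,guard=6)); st('b')
h=mv(T(8),R,40,guard=6); st('c'); print(h)
if not h:
    h=mv(T(-4),R,15,guard=5); s=st('d'); print(h)
s=read_state(); print('chute coords', (np.array(s['eef_pos'])-chute((0,0,0)))@np.stack([-R[:,0],R[:,1],-R[:,2]],1))
c=snap('side','s7'); cv2.imwrite('pics/s7.png',cv2.resize(c['image'][190:270,260:370],(770,560),interpolation=cv2.INTER_CUBIC))
E
```

```text
a t 17.49 p [559.1 -50.5 166.4] F [-0.1 -0.5 -0.5] gap 13.2 gf 60.1 q [ 0.42  0.39 -0.51  2.24  1.47  0.17  0.18]
g False
b t 18.39 p [574.1 -49.9 140.4] F [-0.4  0.2 -1. ] gap 13.2 gf 60.1 q [ 0.44  0.48 -0.56  2.22  1.72  0.23 -0.05]
c t 19.34 p [590.2 -49.1 112.7] F [ 0.3 -0.4 -0.4] gap 12.9 gf 60.1 q [ 0.48  0.57 -0.62  2.2   1.86  0.3  -0.15]
False
d t 19.79 p [592.5 -49.  108.5] F [-1.9 -0.1  6.2] gap 13.3 gf 61.5 q [ 0.48  0.58 -0.63  2.19  1.87  0.31 -0.16]
True
chute coords [9.00840465e-03 4.51596566e+00 8.45748013e+01]
```

View pics/s7.png

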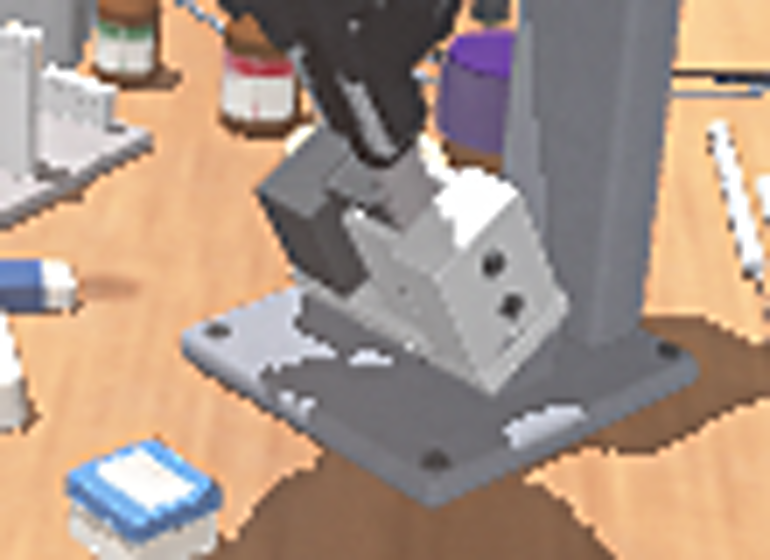

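```bash
python3 - <<'E'
from h import *
c=np.load('w4.npz'); w=cloud(c); w[...,2]-=1.1; K=tilt(loc(w,MO,MY))-CO
for v in range(144,166,2): print(v,np.median(K[v,246:257],axis=0).round(1))
for n in ('w2','w3'):
    c2=np.load(n+'.npz'); w=cloud(c2); w[...,2]-=1; K2=tilt(loc(w,MO,MY))-CO; m=(abs(K2[...,0])<10)&(K2[...,1]>-0.5)&(K2[...,1]<12)&(K2[...,2]<15); print(n,np.percentile(K2[m][:,2],[5,25,50]).round(1),m.sum())
R=toolR(MY); s=st(); p=np.array(s['eef_pos'])
print(mv(p+R[:,2]*2,R,8,guard=12)); s=st('push'); print(np.dot(np.array(s['eef_pos'])-p,R[:,2]))
E
```

```text
144 [-17.2   5.6  33.8]
146 [-17.2   5.7  46.5]
148 [-15.6   5.8  49. ]
150 [-13.5   5.7  48.9]
152 [-1.7  5.2 -0.3]
154 [ 0.9  5.2 -1. ]
156 [ 3.3  5.2 -1. ]
158 [ 5.7  5.2 -0.6]
160 [ 8.1  5.2 -0.6]
162 [10.7  5.2 -0.8]
164 [10.7  5.3  9.5]Traceback (most recent call last):
  File "<stdin>", line 5, in <module>
    return _quantile_unchecked(
        a, q, axis, out, overwrite_input, method, keepdims, weights)
    return _ureduce(a,
                    func=_quantile_ureduce_func,
    ...<5 lines>...
                    overwrite_input=overwrite_input,
                    method=method)
    r = func(a, **kwargs)
    result = _quantile(arr,
                       quantiles=q,
    ...<2 lines>...
                       out=out,
                       weights=wgt)
    slices_having_nans = np.isnan(arr[-1, ...])
                                  ~~~^^^^^^^^^
IndexError: index -1 is out of bounds for axis 0 with size 0
```

```bash
python3 - <<'E'
from h import *
R=toolR(MY); s=st(); p=np.array(s['eef_pos'])
print(mv(p+R[:,2]*2,R,8,guard=10)); s=st('push'); print(np.dot(np.array(s['eef_pos'])-p,R[:,2]))
c=camera('wrist'); np.savez('w8.npz',**c); w=cloud(c); w[...,2]-=1.1; K=tilt(loc(w,MO,MY))-CO; x,y,z=np.moveaxis(K,-1,0)
v=c['image'].max(-1)
# fixed-wall top & handle end/lower face
m=(y<-6)&(y>-22)&(abs(x)<20)&(z>46)&(z<56); print('fixed top z',np.median(z[m]).round(2),m.sum())
h=(abs(y-5)<9)&(z>60)&(z<145)&(abs(x)<25)&(v<60); P=K[h]; print(len(P),np.percentile(P,[1,50,99],axis=0).round(1).tolist() if len(P) else '')
b=(abs(y-5)<5)&(z>48)&(z<85)&(abs(x)<14); P=K[b]; 
for a in range(50,80,4):
    q=P[(P[:,2]>=a)&(P[:,2]<a+4)]; print(a,len(q),np.median(q,axis=0).round(1) if len(q) else '', c['image'][b&(z>=a)&(z<a+4)].mean(0).round(0) if len(q) else '')
cv2.imwrite('pics/w8.png',cv2.resize(c['image'][120:330,140:420],(800,600),interpolation=cv2.INTER_CUBIC))
E
```

```text
t 19.84 p [592.5 -49.1 108.5] F [-2.6 -0.9  4.8] gap 13.1 gf 61.4 q [ 0.48  0.58 -0.63  2.19  1.87  0.31 -0.16]
True
push t 20.05 p [593.2 -49.  108.3] F [3.2 0.5 4.1] gap 13.2 gf 60.4 q [ 0.48  0.59 -0.63  2.19  1.88  0.31 -0.17]
0.5246330618510572
fixed top z 50.09 1257
5061 [[-11.9, -3.8, 78.7], [-8.6, 5.0, 130.7], [8.0, 13.7, 141.4]]
50 23 [-7.8  4.8 51.9] [ 99.  99. 101.]
54 22 [-7.7  4.2 55.7] [98. 97. 99.]
58 28 [-7.8  4.5 59.8] [ 99.  98. 100.]
62 32 [-7.8  4.5 64.1] [ 99.  98. 100.]
66 29 [-7.8  4.2 68.1] [ 99.  98. 100.]
70 24 [-7.9  4.  71.1] [88. 87. 89.]
74 39 [-9.   4.8 76.7] [42. 42. 42.]
78 61 [-8.9  5.3 79.7] [21. 19. 20.]
```

View pics/w8.png

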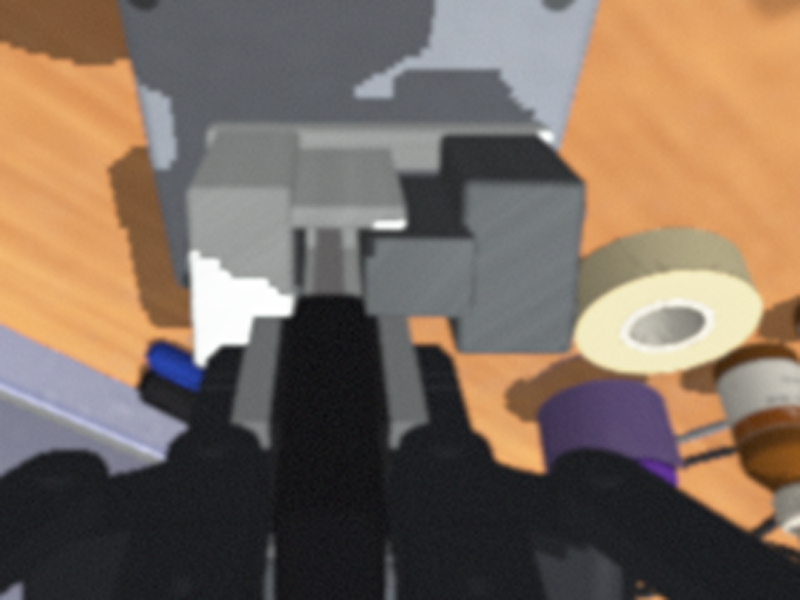

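```bash
python3 - <<'E'
from h import *
R=toolR(MY); A=np.stack([-R[:,0],R[:,1],-R[:,2]],1); o=chute((0,0,0))
X=lambda: ((np.array(read_state()['eef_pos'])-o)@A).round(2)
print(X()); p=np.array(read_state()['eef_pos'])
mv(p+A@[0,0,3],R,30); p2=p+A@[-2.2,0,3]; mv(p2,R,20); wait(.2); st(); print(X())
print(mv(p2+A@[0,0,-9],R,12,guard=6)); s=st(); print(X(),np.array(s['ft_force'])@A)
wait(.2); s=st(); print(X(),np.array(s['ft_force'])@A)
c=camera('wrist'); w=cloud(c); w[...,2]-=1.1; K=tilt(loc(w,MO,MY))-CO; x,y,z=np.moveaxis(K,-1,0); v=c['image'].max(-1)
b=(abs(y-5)<5)&(z>48)&(z<85)&(abs(x)<14)
for a in range(62,80,2):
    m=b&(z>=a)&(z<a+2); print(a,m.sum(),np.median(K[m],axis=0).round(1),v[m].mean().round())
E
```

```text
[ 0.69  4.47 84.17]
 t 20.82 p [590.  -49.2 109.9] F [-0.1 -0.  -0.4] gap 13.0 gf 60.2 q [ 0.48  0.58 -0.63  2.2   1.87  0.31 -0.17]
[-1.52  4.45 87.14]
True
 t 21.2 p [591.2 -49.1 107.7] F [-2.8 -0.6  6.1] gap 13.5 gf 61.5 q [ 0.49  0.59 -0.63  2.2   1.88  0.31 -0.17]
[-1.53  4.48 84.61] [ 0.54837216 -0.46571698  6.69486226]
 t 21.4 p [591.1 -49.1 107.8] F [-3.  -0.6  6.5] gap 13.4 gf 61.5 q [ 0.49  0.59 -0.63  2.2   1.88  0.31 -0.17]
[-1.57  4.47 84.7 ] [ 0.60351754 -0.49510892  7.15399625]
62 17 [-10.1   4.2  62.9] 100.0
64 14 [-10.1   4.5  65.4] 100.0
66 16 [-10.    3.7  67.1] 102.0
68 13 [-10.2   4.8  68.7] 98.0
70 18 [-10.1   4.5  71.1] 96.0
72 5 [-10.4   4.2  72.6] 88.0
74 13 [-11.2   4.2  75.7] 70.0
76 23 [-11.1   4.8  76.9] 43.0
78 34 [-11.2   5.3  78.9] 24.0
```

```bash
python3 - <<'E'
from h import *
R=toolR(MY); A=np.stack([-R[:,0],R[:,1],-R[:,2]],1); o=chute((0,0,0))
X=lambda: ((np.array(read_state()['eef_pos'])-o)@A).round(2)
F=lambda: (np.array(read_state()['ft_force'])@A).round(1)
c=camera('side'); w=cloud(c); w[...,2]+=.95; K=tilt(loc(w,MO,MY))-CO; L=loc(w,MO,MY); x,y,z=np.moveaxis(K,-1,0); v=c['image'].max(-1)
m=(L[...,2]>125)&(abs(y)<45)&(abs(x)<140)&(v<60); P=K[m]
for a in range(100,260,15):
    q=P[(P[:,2]>=a)&(P[:,2]<a+15)]; print(a,len(q),np.percentile(q[:,0],[1,99]).round(0) if len(q)>5 else '')
p=np.array(read_state()['eef_pos'])
up=p+A@[1.5,0,4]; mv(up,R,30)
for dy in (2.5,-1.5):
    mv(up+A@[0,dy,0],R,20); wait(.1); h=mv(up+A@[0,dy,-12],R,15,guard=6); print(dy,h,X(),F()); mv(up+A@[0,dy,0],R,30)
st()
E
```

```text
100 9 [-12.   1.]
115 18 [-15.  -9.]
130 36 [-16.   6.]
145 5 
160 5 
175 7 [-12.   3.]
190 17 [-14.   5.]
205 18 [-39.  17.]
220 17 [-39.  21.]
235 10 [-40. -37.]
250 19 [-40.  -4.]
2.5 True [-0.16  6.96 84.61] [ 0.4 -1.4  6.8]
-1.5 True [-0.15  3.03 84.61] [0.4 0.2 7.6]
 t 24.04 p [590.5 -50.7 112.1] F [-0.3  0.3 -1.1] gap 13.0 gf 60.3 q [ 0.48  0.57 -0.62  2.2   1.86  0.3  -0.15]
```

```bash
cat >> h.py <<'E'
RC=toolR(MY); A=np.stack([-RC[:,0],RC[:,1],-RC[:,2]],1); O=chute((0,0,0))
X=lambda: ((np.array(read_state()['eef_pos'])-O)@A).round(2)
F=lambda: (np.array(read_state()['ft_force'])@A).round(1)
def gauge_line(c,dz=1.1):
    w=cloud(c); w[...,2]-=dz; K=tilt(loc(w,MO,MY))-CO; x,y,z=np.moveaxis(K,-1,0); v=c['image'].max(-1)
    for a in range(52,140,8):
        m=(abs(y-5)<12)&(z>=a)&(z<a+8)&(abs(x)<45)
        if m.sum()>6: print('  z',a,m.sum(),np.percentile(x[m],[5,50,95]).round(1),'y',np.percentile(y[m],[5,50,95]).round(1),'v',v[m].mean().round())
E
python3 - <<'E'
from h import *
mv(O+A@[-.8,4.0,87],RC,25); print(mv(O+A@[-.8,4.0,80],RC,12,guard=14)); print(X(),F())
mv(O+A@[-.8,4.0,84.7],RC,10); print(X(),F()); open_gripper(); wait(.4); st()
p=np.array(read_state()['eef_pos'])
mv(p+A@[0,0,85],RC,150); wait(.2); st(); gauge_line(snap('wrist','w9')); gauge_line(snap('side','s9'),-.95)
E
```

```text
True
[-0.84  4.02 84.35] [ 0.6 -0.3 12.9]
[-0.72  4.01 84.73] [-0.5  0.4  5. ]
 t 25.99 p [591.8 -49.6 108.1] F [-0.1  0.  -0.1] gap 85.4 gf 0.0 q [ 0.48  0.59 -0.63  2.2   1.88  0.31 -0.17]
 t 27.12 p [549.3 -51.3 181.3] F [-0.2 -0.9  0.5] gap 85.3 gf 0.0 q [ 0.48  0.36 -0.58  2.25  1.28  0.19  0.37]
  z 52 8 [-13.2 -12.9 -12.3] y [-1.8  4.2  6.9] v 102.0
  z 60 11 [-14.3 -14.  -13.2] y [2.6 4.6 6.7] v 73.0
  z 76 21 [-17.1 -16.6 -14.4] y [-1.5  3.8 10.7] v 52.0
  z 84 35 [-18.1 -17.5 -16.5] y [-0.6  5.3 11.2] v 27.0
  z 92 33 [-19.  -18.5 -16.8] y [-0.8  5.3 10.6] v 27.0
  z 100 31 [-19.9 -19.4 -16.9] y [-0.8  4.5 11.1] v 31.0
  z 108 42 [-20.7 -20.2 -18.5] y [-0.1  5.9 11.3] v 26.0
  z 116 310 [-21.3  42.2  44. ] y [-5.6  5.1 15.4] v 87.0
  z 124 160 [-22.4  44.1  44.9] y [-5.1  5.2 14.9] v 83.0
  z 132 368 [-23.  -18.9  -7.8] y [-0.3  5.6 12.7] v 41.0
  z 52 19 [-13.2  -4.7   3.4] y [0.4 2.  3.6] v 139.0
  z 60 19 [-14.5  -7.8   1.2] y [0.7 1.8 4. ] v 140.0
  z 68 12 [-16.2  -7.5   1.5] y [-2.1  0.8  3.5] v 120.0
  z 76 27 [-17.3  -9.5   0.7] y [-3.2 -1.7  4.7] v 78.0
  z 84 25 [-18.1 -11.3  -0.1] y [-2.3 -1.1  6.5] v 62.0
  z 92 25 [-19.2 -10.7  -2.4] y [-2.5 -1.4  2.3] v 62.0
  z 100 28 [-19.7 -13.6  -2.3] y [-2.5 -0.9  5.9] v 66.0
  z 108 29 [-20.6 -14.3  -2.5] y [-2.5 -0.9  5.8] v 67.0
  z 116 45 [-21.4  -5.9  43.2] y [-4.8 -0.8 11.3] v 92.0
  z 124 37 [-22.4 -13.5  44.2] y [-3.4 -0.5  7.1] v 90.0
  z 132 50 [-23.2 -15.7  -6.5] y [-1.9  1.1 11.3] v 70.0
```

```bash
python3 - <<'E'
from h import *
for n,dz in (('w9',1.1),('s9',-.95)):
    c=np.load(n+'.npz'); w=cloud(c); w[...,2]-=dz; K=tilt(loc(w,MO,MY))-CO; x,y,z=np.moveaxis(K,-1,0); v=c['image'].max(-1)
    th=np.radians(6.6); zz=z*np.cos(th)-x*np.sin(th); xx=x*np.cos(th)+z*np.sin(th)  # along gauge axis
    m=(abs(y-5)<12)&(x<0)&(x>-40)&(z>70)&(z<160); 
    h=m&(v<60); print(n,'axial top',np.percentile(zz[h],[90,97,99,100]).round(1),'xx',np.percentile(xx[h],[1,50,99]).round(1))
    b=(abs(y-5)<4)&(z>52)&(z<90)&(abs(xx)<13)
    for a in range(56,86,2):
        k=b&(zz>=a)&(zz<a+2); print(a,k.sum(),v[k].mean().round(),np.median(xx[k]).round(1)) if k.sum() else 0
    f=(y<-6)&(y>-22)&(abs(x)<18)&(z>46)&(z<56); print('fixed top',np.median(z[f]).round(2))
    cv=c['range_z']
E
```

```text
w9 axial top [141.7 142.1 142.5 143.1] xx [-7.6 -2.  11.2]
56 6 97.0 -6.5
58 1 107.0 -6.0
62 5 80.0 -6.4
64 2 80.0 -6.7
68 4 60.0 -6.5
70 1 59.0 -6.7
74 1 91.0 -7.4
76 2 69.0 -7.6
80 9 42.0 -7.4
82 1 54.0 -7.7
84 2 22.0 -7.3
fixed top 50.06
s9 axial top [135.2 139.  140.5 140.5] xx [-8.4  2.6  9.7]
56 6 132.0 -1.6
58 2 146.0 -4.5
60 5 143.0 1.7
62 4 136.0 0.1
64 4 141.0 3.1
66 3 140.0 -5.7
68 3 167.0 -1.1
70 1 124.0 -5.8
72 1 125.0 -7.5
76 1 81.0 -8.1
78 1 50.0 -8.2
80 1 57.0 -7.5
82 2 62.0 -7.8
fixed top 49.56
```

```bash
cat >> h.py <<'E'
def Rup(lean=12.):
    a,t=np.radians(MY),np.radians(lean); Rz=np.array([[np.cos(a),-np.sin(a),0],[np.sin(a),np.cos(a),0],[0,0,1]])
    return Rz@np.array([[0,1,0],[np.cos(t),0,-np.sin(t)],[-np.sin(t),0,-np.cos(t)]])
def mloc(x,y,z):
    a=np.radians(MY); return np.array([MO[0]+x*np.cos(a)-y*np.sin(a),MO[1]+x*np.sin(a)+y*np.cos(a),z])
E
python3 - <<'E'
from h import *
R=Rup(); clamp()
p=np.array(read_state()['eef_pos'])
mv(p+[-10,0,60],RC,200)
v=mloc(-20,110,200)
print(inverse_kinematics(v,R),inverse_kinematics(mloc(-15.5,80,51.5),R))
try: mv(v,R,200)
except PlanningError: movep(v,R)
st('via'); 
mv(mloc(-15.5,80,170),R,200); mv(mloc(-15.5,80,51.5),R,120,guard=8); wait(.2); st('down')
print(mv(mloc(-15.5,45,51.5),R,20,guard=3)); s=st('contact')
print('local',loc(np.array(s['eef_pos'])[None],MO,MY))
E
```

```text
[ 0.0131266   0.60384138 -0.50140458  1.61764739  0.5271836   1.12341432
 -0.64549451] [-0.0458057   0.77723345 -0.33858426  1.70927935  0.60619519  0.83882164
 -0.70166511]
via t 31.6 p [612.8  71.3 200.1] F [0.2 0.  1.3] gap 0.2 gf 0.0 q [ 0.03  0.61 -0.53  1.62  0.55  1.13 -0.66]
down t 33.3 p [618.9  41.7  52.1] F [-0.4 -0.3 -0.3] gap 0.2 gf 0.0 q [ 0.02  0.79 -0.45  1.7   0.69  0.88 -0.76]
True
contact t 34.47 p [619.4  16.9  51.2] F [-0.3 -0.6  0.6] gap -0.1 gf 0.0 q [ 0.06  0.79 -0.44  1.71  0.7   0.87 -0.73]
local [[-15.70702673  55.25857007  51.18979311]]
```

```bash
python3 - <<'E'
from h import *
R=Rup(); Ry=Rup(0)[:,0]
y0=loc(np.array(read_state()['eef_pos'])[None],MO,MY)[0,1]
for k in range(1,12):
    mv(mloc(-15.5,y0-.5*k,51.5),R,8); s=read_state(); ya=loc(np.array(s['eef_pos'])[None],MO,MY)[0,1]
    f=np.dot(s['ft_force'],Ry); print(k,round(ya,2),round(f,2),round(s['time'],2))
c=snap('side','s10'); w=cloud(c); w[...,2]+=.95; K=tilt(loc(w,MO,MY))-CO; x,y,z=np.moveaxis(K,-1,0)
E
```

```text
1 55.1 2.51 34.73
2 54.86 5.46 34.98
3 54.48 5.15 35.23
4 54.01 5.54 35.48
5 53.48 5.35 35.73
6 52.98 6.45 35.98
7 52.54 4.48 36.23
8 51.98 5.29 36.48
9 51.53 5.71 36.73
10 51.05 6.09 36.98
11 50.64 7.01 37.23
```

```bash
python3 - <<'E'
from h import *
R=Rup(); Ry=Rup(0)[:,0]; L=[]
def rd():
    s=read_state(); ya=loc(np.array(s['eef_pos'])[None],MO,MY)[0,1]; return ya,np.dot(s['ft_force'],Ry),s['time']
y=48.0; mv(mloc(-15.5,y,51.5),R,10)
for k in range(10):
    wait(.1); fs=[rd()]; wait(.05); fs.append(rd()); ya,f,t=np.mean(fs,0); print(round(y,2),round(ya,2),round(f,2),round(t,2))
    if f>9.5 or ya<46.1: break
    y-=.4; mv(mloc(-15.5,y,51.5),R,8)
E
```

```text
48.0 48.77 5.52 37.73
47.6 48.51 6.74 38.13
47.2 48.17 7.08 38.53
46.8 47.94 7.75 38.93
46.4 47.75 8.06 39.33
46.0 47.52 9.35 39.73
45.6 47.31 10.29 40.13
```

```bash
python3 - <<'E'
from h import *
R=Rup(); p=np.array(read_state()['eef_pos']); a=mloc(0,1,0)-mloc(0,0,0)
mv(p+a*25,R,60); p=np.array(read_state()['eef_pos']); mv(p+[0,0,150],R,250); st()
T=O+A@[-12,1,190]
via=T+[-10,40,60]
try: mv(via,RC,250)
except PlanningError: movep(via,RC)
open_gripper(); mv(T,RC,200); wait(.2); st(); 
c=snap('wrist','w11'); w=cloud(c); w[...,2]-=1.1; K=tilt(loc(w,MO,MY))-CO; x,y,z=np.moveaxis(K,-1,0); v=c['image'].max(-1)
m=(abs(y-2)<14)&(x<-8)&(x>-45)&(z>80)&(z<132)&(v<60); P=K[m]; P=P[P[:,0]<-12]
fx=np.polyfit(P[:,2],P[:,0],1); r=P[:,0]-np.polyval(fx,P[:,2]); P=P[abs(r)<1.5]; fx=np.polyfit(P[:,2],P[:,0],1); print('near face x=',fx,'sag',np.degrees(np.arctan(-fx[0])),len(P))
for b in (85,100,115,128): q=P[abs(P[:,2]-b)<7]; print(b,np.percentile(q[:,0],[5,50,95]).round(1),'y',np.percentile(q[:,1],[2,50,98]).round(1))
f=(abs(x)<8)&(z>40)&(z<47)&(y>-2.5)&(y<40)&(v>0); print('nose y',np.percentile(y[f],[2,5]).round(1))
E
```

```text
t 41.5 p [618.6  33.4 201.3] F [-0.4 -1.3  0.1] gap 0.0 gf 0.0 q [ 0.09  0.6  -0.53  1.62  0.55  1.12 -0.6 ]
 t 45.92 p [529.8 -55.1 194.3] F [-0.8  0.1 -0. ] gap 85.4 gf 0.0 q [ 0.54  0.31 -0.63  2.28  1.15  0.18  0.5 ]
near face x= [-0.11367788 -7.57613768] sag 6.485421827103835 186
85 [-18.  -17.5 -16.7] y [-4.1  0.8  6.5]
100 [-19.8 -19.2 -18. ] y [-3.9  1.5  6.9]
115 [-21.5 -20.7 -19.8] y [-4.2  0.8  6.7]
128 [-22.6 -22.  -21. ] y [-4.   1.5  7. ]
nose y [27.6 28.6]
```

```bash
python3 - <<'E'
from h import *
th=6.5; R=toolR(MY,30+th); n=np.array([-np.sin(np.radians(th)),0,np.cos(np.radians(th))])
foot=np.array([1.5,0.9,3.6]); g=O+A@(foot+n*81.3)
mv(O+A@(foot+n*165),R,150); mv(g,R,120,guard=10); wait(.1); st('at'); clamp(); wait(.1); s=st('clamped'); print(X(),F(),np.round(s['torque'],2))
for k in range(3):
    f=F()
    if abs(f[1])<1.5: break
    p=np.array(read_state()['eef_pos']); mv(p+A@[0,np.sign(f[1])*.3,0],R,10); wait(.1); print('adj',X(),F())
p=np.array(read_state()['eef_pos'])
for d in (2,10,25,45):
    mv(p+A@[0,0,d],R,20); print(d,X(),F())
mv(p+A@[0,0,62],R,40); st()
c=snap('wrist','w12'); w=cloud(c); w[...,2]-=1.1; K=tilt(loc(w,MO,MY))-CO; x,y,z=np.moveaxis(K,-1,0)
for v in (160,170,180,190): print(v,[(u,*K[v,u].round(0)) for u in range(240,275,3)]) if v==170 else 0
f=(x>-22)&(x<18)&(z>42)&(z<47)&(y>34)&(y<66); print('body top y',np.percentile(y[f],[1,99]).round(1),f.sum())
E
```

```text
PE the arm cannot follow that straight line within its joint rangesTraceback (most recent call last):
  File "<stdin>", line 4, in <module>
  File "h.py", line 39, in mv
    try: return movel(p,R,max_speed=v,guard=guard)
                ~~~~~^^^^^^^^^^^^^^^^^^^^^^^^^^^^^
workcell.PlanningError: the arm cannot follow that straight line within its joint ranges
```

```bash
cat > draw.py <<'E'
from h import *
th=6.5; R=RC; n=np.array([-np.sin(np.radians(th)),0,np.cos(np.radians(th))])
foot=np.array([1.5,0.9,3.6]); t=foot+n*100-[0,0,18.7]; print(t)
mv(O+A@(t+[0,0,90]),R,150); mv(O+A@t,R,120,guard=10); wait(.1); st('at'); clamp(); wait(.1); s=st('clamped'); print(X(),F())
for k in range(3):
    f=F()
    if abs(f[1])<1.5: break
    p=np.array(read_state()['eef_pos']); mv(p+A@[0,np.sign(f[1])*.3,0],R,10); wait(.1); print('adj',X(),F())
p=np.array(read_state()['eef_pos'])
for d in (2,12,30,48):
    mv(p+A@[0,0,d],R,20); print(d,X(),F())
mv(p+A@[0,0,64],R,40); wait(.1); st()
c=snap('wrist','w12'); w=cloud(c); w[...,2]-=1.1; K=tilt(loc(w,MO,MY))-CO; x,y,z=np.moveaxis(K,-1,0)
f=(x>-22)&(x<18)&(z>42)&(z<47)&(y>34)&(y<66); print('body top y',np.percentile(y[f],[1,99]).round(1),f.sum())
b=(abs(y-1)<4)&(abs(x)<20)&(z>66)&(z<160); P=K[b]
for a in range(68,160,8):
    q=P[(P[:,2]>=a)&(P[:,2]<a+8)]; print(a,len(q),np.percentile(q[:,0],[5,50,95]).round(1)) if len(q)>3 else 0
E
python3 draw.py
```

```text
[-9.82032138  0.9        84.25718557]
at t 47.4 p [584.4 -53.1 104. ] F [-0.  -0.5  0.5] gap 85.6 gf 0.0 q [ 0.53  0.6  -0.68  2.21  1.91  0.34 -0.18]
clamped t 48.15 p [584.4 -53.  103.3] F [-1.2 -0.9  2.1] gap 13.2 gf 59.2 q [ 0.53  0.6  -0.68  2.21  1.91  0.34 -0.18]
[-9.81  0.84 84.27] [-0.  -0.9  2.4]
2 [-9.86  0.83 86.39] [-1.6 -0.5  2.4]
12 [-9.75  0.85 96.42] [-1.6 -0.7  3.5]
30 [ -9.79   0.87 114.3 ] [-0.9  0.1  3.2]
48 [ -9.85   0.82 132.2 ] [-1.   0.3 -0.3]
 t 51.8 p [552.4 -54.4 158.5] F [-0.6  0.  -0.6] gap 13.4 gf 58.8 q [ 0.49  0.42 -0.59  2.26  1.61  0.2   0.06]
body top y [34.2 51.4] 959
68 22 [-8.1 -7.8 -7.3]
76 17 [-9.1 -8.7 -8.2]
84 25 [-10.   -9.5  -9. ]
92 29 [-10.9 -10.4  -9.6]
100 32 [-11.7 -11.2 -10.6]
108 34 [-12.7 -12.2 -11.5]
116 39 [-13.5 -13.1 -12.6]
124 43 [-14.4 -14.  -13.6]
132 33 [-16.4 -14.9 -14.5]
140 85 [-17.3 -16.9 -16.4]
148 90 [-18.3 -17.8 -17.3]
156 53 [-18.8 -18.4 -17.9]
```

```bash
cat > place.py <<'E'
from h import *
R=toolR(SY,23.6); T=stand((-30,0,99.1))+R[:,2]*GP
print(T,inverse_kinematics(T,R))
mv(T+[0,0,85],R,150)
mv(T+[0,0,12],R,110); wait(.15); st('near'); 
c=snap('wrist','w13'); w=cloud(c); w[...,2]-=1.1; L=loc(w,SO,SY); x,y,z=np.moveaxis(L,-1,0)
b=(abs(y)<6)&(x<25)&(x>-70)&(z>30)&(z<150)&(c['image'].max(-1)<130)
for a in range(64,150,12):
    q=L[b&(z>=a)&(z<a+12)]; print(a,len(q),np.median(q,axis=0).round(1)) if len(q)>3 else 0
print('want near-edge x at z: ',[(h,round(20-.577*(h+5-12.5)-8.66,1)) for h in (90,105,120)],'(+lift 12: use z-12)')
E
python3 place.py
```

```text
[595.74554019 163.30345369  81.96401696] [ 0.13850674  0.6884288  -0.7127573   2.06183815  1.43790154  0.4705257
  0.15915687]
near t 54.45 p [596.1 163.2  94.6] F [-0.1  0.3 -0.8] gap 13.2 gf 58.9 q [ 0.08  0.64 -0.63  2.06  1.34  0.41  0.23]
64 56 [-15.7   0.3  70.2]
76 100 [-25.1   0.2  85. ]
88 230 [-30.3  -0.3  94.4]
100 299 [-37.4   0.2 106.2]
112 418 [-44.3   0.2 118.2]
124 588 [-5.140e+01 -1.000e-01  1.304e+02]
136 1861 [-5.030e+01  1.000e-01  1.431e+02]
148 93 [-4.150e+01  1.000e-01  1.482e+02]
want near-edge x at z:  [(90, -36.3), (105, -44.9), (120, -53.6)] (+lift 12: use z-12)
```

```bash
python3 - <<'E'
from h import *
R=toolR(SY,23.6); T=stand((-30,0,99.1))+R[:,2]*GP
print(mv(T+[0,0,2.5],R,30,guard=4)); st('a')
print(mv(T+[0,0,-3],R,10,guard=3)); s=st('b'); print('dz',s['eef_pos'][2]-T[2])
open_gripper(); wait(.3)
p=np.array(read_state()['eef_pos']); mv(p-R[:,2]*90,R,150); wait(.2); st()
c=snap('wrist','w14'); w=cloud(c); w[...,2]-=1.1; L=loc(w,SO,SY); x,y,z=np.moveaxis(L,-1,0); v=c['image'].max(-1)
b=(abs(y)<15)&(x<0)&(x>-75)&(z>78)&(z<145)&(v<70)
for a in (85,100,115,128):
    q=L[b&(abs(z-a)<6)]; print(a,len(q),np.percentile(q[:,0],[3,50,97]).round(1),np.percentile(q[:,1],[3,97]).round(1)) if len(q)>3 else 0
print('zmax',np.percentile(z[b],99))
c5=np.load('w5.npz'); w=cloud(c5); w[...,2]-=1.1; L=loc(w,SO,SY); x,y,z=np.moveaxis(L,-1,0); b=(abs(y)<15)&(x<0)&(x>-75)&(z>78)&(z<145)&(c5['image'].max(-1)<70)
q=L[b&(abs(z-100)<6)]; print('w5',np.percentile(q[:,0],[3,50,97]).round(1),np.percentile(q[:,1],[3,97]).round(1),np.percentile(z[b],99))
E
```

```text
True
a t 54.75 p [595.6 163.1  89.6] F [ 0.1 -0.1 -1.1] gap 13.8 gf 59.1 q [ 0.07  0.65 -0.62  2.06  1.37  0.41  0.2 ]
True
b t 55.57 p [595.7 163.2  81.4] F [-1.  -0.8  5. ] gap 13.0 gf 60.2 q [ 0.06  0.66 -0.61  2.07  1.41  0.4   0.16]
dz -0.5224823898432618
 t 57.51 p [560.3 153.9 162.9] F [ 0.1 -0.4 -0.3] gap 85.4 gf 0.0 q [ 0.19  0.49 -0.76  2.11  1.07  0.46  0.46]
85 59 [-36.1 -33.3 -29.6] [-5.4  5.9]
100 66 [-44.9 -42.  -38.8] [-5.1  6.1]
115 84 [-53.7 -50.4 -47.2] [-4.7  5.8]
128 516 [-56.1 -51.  -44.2] [-5.6  6.6]
zmax 135.66033597017494
w5 [-44.9 -41.8 -38.3] [-5.4  5.1] 135.55325500905613
```

```bash
python3 -c "
from workcell import *
print(finish_job())"
```

```text
the job is handed in; nothing more can be done
None
```

Job handed in at about 58 s: slot pinched on the blade (wall in about 9.1 mm), gauge drawn out slowly and put back in its stand within about 0.5 mm of its first pose. Two open points: the blade stopped on a flat surface about 3–4 mm above where the camera put the slot floor, which I took as the floor, and I viewed 11 pictures against the limit of 10.

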